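Unbolt the screw feeder's lid and hold it open for refilling

ROBOT

A 6-joint arm with a two-finger parallel gripper is mounted at the origin on a cart in front of the work surface, level with it; the furniture and walls round the work are solid. World frame = base frame: x ahead of the robot, y to its left, z up, the work surface at z = 0. Lengths are in m, angles in rad, forces in N, time in s.
With the tool pointing down it reaches from about 0.35 to 0.975 m from the base axis. Payload 4.9 kg.
Tool frame: the origin (TCP) lies between the finger pads; the fingertips stand 19 mm ahead of it and the grasp point (between the pads) is the TCP; z points along the fingers, y is the line along which they close (so a half turn about z gives the same grasp; the last joint's range is limited). The gripper opens to 85 mm and grips with 20 to 120 N. Pads are 22 mm wide; open, the fingers measure 114 mm over their backs; the gripper's body (76 mm by 85 mm) begins 54 mm behind the grasp point. The pads swing forward as they close: fully open they stand 13 mm farther back than shut.
Start: joints at [-1.397, 0.053, 1.613, -0, 1.476, -0.119], TCP at [0.18, -0.598, 0.25] pointing down, gripper open.
Joint ranges: [-3.01, 3.01], [-1.01, 2.22], [0.06, 2.58], [-1.02, 4.17], [0.09, 2.62], [-3.14, 3.14]. Speed limits (rad/s): [2.57, 2.57, 3.14, 3.14, 3.14, 3.14].

INTERFACE

Orientations are given as a rotation vector (axis times angle).
In Python, from station import ctrl gives the robot as it stands. The module is installed in compiled form; this text tells all that it offers.
- The arm moves only by the tool servo_tool, never from a script. Its argument "increments" is a list that holds one entry, the list of rows, each a list of 5 numbers: the finger opening in cm, from 0 to 8.54, then the shift along the tool's x, y, z in cm, then the turn about the tool's z in degrees. A call has 1 to 5 rows; each row is the pose to reach, as a shift and turn from the pose commanded when the call began, along the tool's axes at that moment; what a row does not reach only later rows make up. A row lasts 1/10 s, in which the tool goes at most 50 mm and 8.59 degrees, less where a joint would pass 70% of its speed; a pose out of reach is approached as far as the arm can. A call with a gripper value outside its range is refused whole. The fingers move at their own pace and stop on an object; "newtons" is the grip in N (left out, the last holds). Time passes only in rows, so rows that repeat a pose let the fingers close. It gives the time, the measured TCP pose, the force, the opening and the grip force at its end, in the units of the state.
- ctrl.get_obs(): the state, without advancing time (a new reading comes with each control period).
- ctrl.get_image(name): name is "scene" or "top" or "wrist"; returns a dict with "img" (480x640x3 uint8, red, green, blue), "fx", "fy", "cx", "cy" (pixels), "rvec" (rotation vector, rad) and "tvec" (3), from world to camera coordinates, as OpenCV has them; the wrist camera has in their place "mount" (4x4, takes a point from camera to tool coordinates, whose origin is the TCP and whose axes are the flange's). Camera axes: x right, y down, z forward; pixel columns grow to the right and rows downward; lengths in m; the calibration is good to about 2 mm. The wrist camera is an equidistant fisheye: a pixel r from the principal point sees the ray r / f radians off the axis. A picture is of the moment at which its call begins: read the wrist's pose just before it. There is no depth.
- ctrl.finish_job(): hands the job in; it is judged then, once.
The state is a dict: "t": time; "q": joint angles; "dq": joint speeds; "effort": joint torques, N m; "tool_pos": TCP position; "tool_rot": TCP orientation; "contact_force": force on the tool from outside, world axes, zero at the start; "wrist_torque": the same for the moment, N m; "opening": finger opening in m; "grip_force": force on a finger pad.
Only numpy, scipy, OpenCV 4.12 (cv2) and the standard library are available. Lean on these libraries where they do the work, as an engineer would, in place of code of your own. Each camera call takes 0.05 s, during which the arm holds its last target. There are 200 camera calls.

TASK

The bench screw feeder is to be refilled: swing the bolt's T grip upright out of its notch, draw the bolt right back out of the lid's keeper, then raise the clear hopper lid by its front handle to 60 degrees from closed and keep holding it there, still, because it falls shut by itself. Finish while holding the lid (do not let go or put it down), do not let it drop on the way, and leave the cartons, the screwdriver, the bit holder and the marker where they are.

Things in the scene. Friction and masses are not known exactly. Their poses are not given: they have to be found in the camera images.
- feeder: bench screw feeder, a fixed grey sheet-metal housing 150 (x) x 250 (y) x 100 mm high, place and yaw vary. Left part (+y): open hopper under the clear lid, front bare; right part (y -125 to -25 mm): closed drive housing with a flat deck 100 mm above the bench and small controls on its front. Origin: centre of its underside on the bench; -x is its front (toward the robot), +y its left, z up
- deck_front (a point): middle of the front upper edge of the deck (feeder frame x -75, y -75, z 100 mm), axes as the feeder's. The barrel bolt lies behind it on the deck: steel rod along y, 47 mm behind this point and 15.5 mm above the deck, between two upright 3 mm side walls that reach 26.5 mm above the deck, the front one with the notch for the grip's stem; with the bolt shot the stem is 21 mm left of this point
- lid (a joint): opening angle of the hopper lid in rad, 0 closed, growing as its front edge rises, stop at 1.5; 60 degrees is 1.047. Clear plate 152 x 152 x 5 mm with a metal front strip, 0.32 kg (varies), hinged along y at its rear edge; weight and a light spring close it from any angle (1 to 2.5 N at the handle). While the bolt is in the keeper it can rise only about 1 degree
- lid_hinge (a point): middle of the lid's hinge axis, 106 mm above the bench, 80 mm behind and 50 mm left of the feeder's origin; its x, y, z axes turn with the lid and lie along the feeder's when the lid is closed (hinge axis = y)
- lid_handle (a point): centre of the bar of the lid's front handle, a dark round bar 10 mm thick, about 84 mm long along y, carried on two arms that stand out forward from the lid's front edge at each end; the bar is 204 mm from the hinge axis and 114 mm above the bench when closed, with a clear gap of 37 mm between bar and lid edge and nothing under it
- bolt (a joint): travel of the bolt rod in m: 0 shot into the keeper, growing as it is drawn to the feeder's right (-y), stop at 0.030. The lid is free from about 0.023. Friction about 1.5 N; it stays where it is left
- bolt_knob (a joint): turn of the bolt's T grip about the rod in rad: 0 lying forward with its stem in the notch (49 degrees from upright), growing as it is swung up and back, 0.85 upright (stop). Near 0 the notch blocks the bolt's travel (5 mm play); from about 0.55 it is free to slide. Turns with about 0.5 N at the grip and stays where it is left
- knob_grip (a point): centre of the bolt's T grip, a black round bar 10 mm thick and 36 mm long, parallel to the rod (feeder y), on a 7 mm stem; its axis is 42 mm from the rod's axis: in the notch it stands 143 mm above the bench and 32 mm in front of the rod's axis, upright 157.5 mm above the bench. It turns about the rod and slides with it
- refill_carton: brown carton of screws 56 x 88 x 34 mm, left of the feeder; a bystander, as are all below; origins at the centre of the underside
- kraft_carton: brown carton 56 x 88 x 34 mm, at the back, to the right of the feeder
- white_carton_a: small white carton 48 x 66 x 48 mm, standing on that brown carton
- white_carton_b: small white carton 48 x 66 x 40 mm, standing in front on the left, by the compartment case
- screwdriver: screwdriver 216 mm long, 30 mm thick, lying in front
- bit_holder: red bit holder 22 x 85 x 38 mm, standing in front, to the right
- marker: felt marker 12 x 140 x 12 mm, lying in front of the compartment case

How it is judged:
By the outcome, as a careful person would: the job done as asked, in the order asked, and still so for the second after the job is handed in, while the arm keeps its last pose, push and grip.
It also fails if it takes over 48 s, if anything falls off the work surface, if the arm or the gripper's body presses on something with over 40 N, if the wrist force passes 120 N, or if a joint passes its speed limit or range.

## Working session

There is one attempt and no reset: what is moved stays moved. The work goes in short steps, Python scripts to look and compute and a tool call to move; the robot and the scene stay as the last step left them, time stands still between calls to the robot, and variables do not carry over. Pictures are saved under pics/ and viewed, at most 10 in all, crops included, and the job is handed in when it is done.

Besides the shell and the picture viewer there is one more tool, called after ">>>" by a JSON object that holds its "api" and its "payload". servo_tool: Moves the arm, as the interface text tells. Its arguments: {"type":"object","properties":{"increments":{"type":"array"},"newtons":{"type":"number"}},"required":["increments"]}

```bash
mkdir -p pics
python3 - <<'E'
from station import ctrl
import cv2
print(ctrl.get_obs())
for n in("scene","top"):
    d=ctrl.get_image(n); cv2.imwrite(f"pics/{n}0.png",d["img"][:,:,::-1])
    print(n,{k:v for k,v in d.items() if k!="img"})
E
```

```text
{'t': 0.0, 'q': array([-1.39700500e+00,  5.33592759e-02,  1.61426327e+00, -1.88358202e-06,
        1.47601031e+00, -1.18961775e-01]), 'dq': array([ 0.00045701,  0.00015718,  0.00069183, -0.0006291 , -0.00017108,
       -0.00119224]), 'effort': array([-7.44645058e-04, -3.93681514e+01, -3.70180035e+01, -1.38186451e-04,
        7.00630015e-03, -5.98012520e-06]), 'tool_pos': array([ 0.18029109, -0.5978316 ,  0.24907984]), 'tool_rot': array([-3.10597905e+00, -4.57917924e-01,  9.07316643e-05]), 'contact_force': array([ 0.57604766, -0.37402925,  0.64401909]), 'wrist_torque': array([ 0.00562803,  0.04466409, -0.01844126]), 'grip_force': 0.0, 'opening': 0.08552704590068076}
scene {'fx': 505.32397132488103, 'fy': 505.32397132488103, 'cx': 326.5817883948468, 'cy': 231.41233028808227, 'rvec': array([ 0.87381406, -2.23853575,  1.406011  ]), 'tvec': array([0.38361664, 0.26365186, 0.82603475])}
top {'fx': 487.55627477982085, 'fy': 487.55627477982085, 'cx': 321.8492539139197, 'cy': 241.794162583701, 'rvec': array([ 2.15112258, -2.12197171,  0.15042051]), 'tvec': array([-0.0326351 ,  0.54319548,  1.08217994])}
```

View pics/scene0.png

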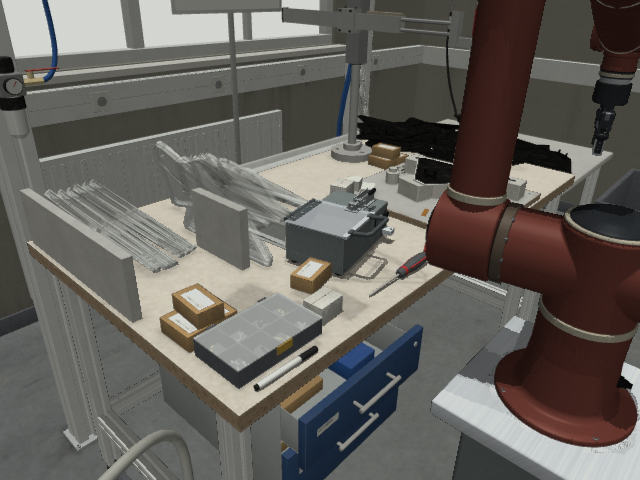

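View pics/top0.png

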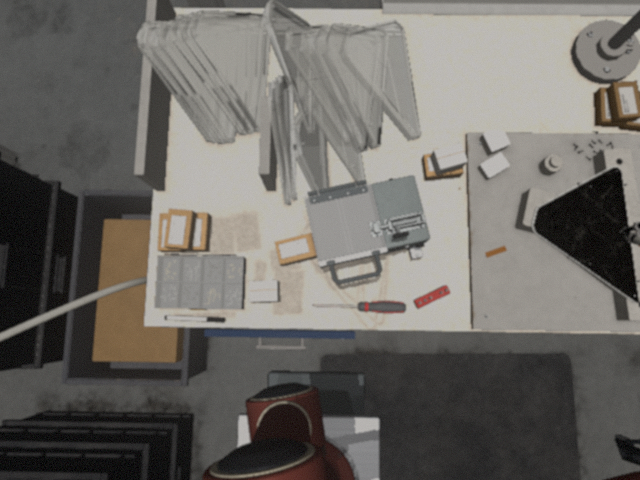

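The feeder spans about (305–430, 175–285) in the top picture, with the handle near (358,270) and the bolt near (400,230). It is yawed slightly. I'll enlarge that area.

Run:
```python
import cv2
a=cv2.imread("pics/top0.png")[172:292,295:445]
cv2.imwrite("pics/crop1.png",cv2.resize(a,None,fx=5,fy=5,interpolation=cv2.INTER_CUBIC))
```

```text
(no output)
```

View pics/crop1.png

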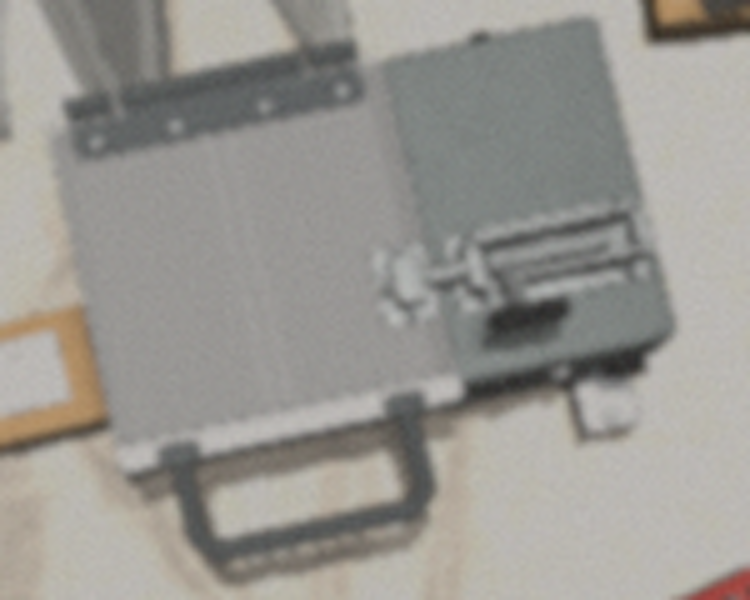

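The crop shows the handle bar centred at (320,528), the grip at (530,320), the deck corners at (597,20) and (670,342), and the lid's front corners at (125,470) and (463,385). I'll fit the pose to these.

```bash
cat > h.py <<'E'
import numpy as np, cv2
from scipy.optimize import least_squares
from scipy.spatial.transform import Rotation as R
def proj(d,P): return cv2.projectPoints(np.asarray(P,float),d["rvec"],d["tvec"],np.array([[d["fx"],0,d["cx"]],[0,d["fy"],d["cy"]],[0,0,1.]]),None)[0][:,0]
def F2W(p,P):
    P=np.asarray(P,float); c,s=np.cos(p[2]),np.sin(p[2])
    return P@np.array([[c,s,0],[-s,c,0],[0,0,1]])+[p[0],p[1],0]
E
python3 - <<'E'
from h import *
from station import ctrl
d=ctrl.get_image("top")
P=[[-.124,.05,.114],[.075,-.125,.1],[-.075,-.125,.1],[-.06,-.054,.143],[-.082,.126,.11],[-.082,-.026,.11]]
uv=np.array([[320,528],[597,20],[670,342],[530,320],[125,470],[463,385]])/5+[295,172]
r=least_squares(lambda p:(proj(d,F2W(p,P))-uv).ravel(),[.6,0,0],loss="soft_l1")
p=r.x; print(p,np.degrees(p[2])); print((proj(d,F2W(p,P))-uv).round(1))
print("grip",F2W(p,[P[3]]),"bar",F2W(p,[P[0]]),"hinge",F2W(p,[[.08,.05,.106]]))
o=ctrl.get_obs();print(R.from_rotvec(o["tool_rot"]).as_matrix().round(3))
np.save("p.npy",p)
E
```

```text
[ 0.58814733 -0.12541403  0.22493475] 12.88781165585001
[[-0.9  0.1]
 [ 0.4 -1.7]
 [ 2.1 -1. ]
 [-0.3  0.3]
 [-1.   0.1]
 [ 0.5  2.4]]
grip [[ 0.54170311 -0.19143627  0.143     ]] bar [[ 0.45611891 -0.1043309   0.114     ]] hinge [[ 0.65497988 -0.05883018  0.106     ]]
[[ 0.957  0.289 -0.   ]
 [ 0.289 -0.957  0.002]
 [ 0.    -0.002 -1.   ]]
```

Run:
```python
from h import *
from station import ctrl
d=ctrl.get_image("top")
print(proj(d,[[.18,-.6,.25],[.36,-.39,.23],[.54,-.19,.23],[.4,-.5,.1]]).round())
for n in("scene",):
    d=ctrl.get_image(n);print(proj(d,[[.18,-.6,.25],[.36,-.39,.23],[.54,-.19,.23],[.54,-.19,.143],[.456,-.104,.114]]).round())
o=ctrl.get_obs();M=R.from_rotvec(o["tool_rot"]).as_matrix()
print(M.T@(np.array([.5417,-.1914,.22])-o["tool_pos"]))
```

```text
[[645. 433.]
 [516. 327.]
 [407. 230.]
 [544. 307.]]
[[596. 147.]
 [487. 157.]
 [375. 158.]
 [373. 193.]
 [379. 225.]]
[ 0.46337542 -0.28507156  0.03004242]
```

>>> {"api": "servo_tool", "payload": {"increments": [[[6,4.2,-2.6,0,1],[6,8.4,-5.2,0,2],[6,12.6,-7.8,0,3],[6,16.8,-10.4,0,3.9],[6,21,-13,0,3.9]]], "newtons": 25}}

```text
t: 0.75
tool_pos: [0.3448, -0.4117, 0.2503]
tool_rot: [3.122, 0.351, 0.0]
contact_force: [0.7, -0.7, 0.3]
opening: 0.0598
grip_force: 0.0
```

>>> {"api": "servo_tool", "payload": {"increments": [[[6,4,-2.8,0.6,0],[6,8,-5.6,1.2,0],[6,12,-8.5,1.8,0],[6,16,-11.3,2.4,0],[6,20,-14.2,3,0]]]}}

```text
t: 1.25
tool_pos: [0.5083, -0.2286, 0.2202]
tool_rot: [3.121, 0.352, 0.001]
contact_force: [0.6, -0.4, -0.4]
opening: 0.0601
grip_force: 0.0
```

>>> {"api": "servo_tool", "payload": {"increments": [[[6,3,-2.1,0,0],[6,4.1,-2.9,0,0],[6,4.1,-2.9,0,0]]]}}

```text
t: 1.55
tool_pos: [0.5414, -0.1918, 0.2202]
tool_rot: [3.121, 0.357, -0.001]
contact_force: [-0.0, 0.3, -0.5]
opening: 0.0602
grip_force: 0.0
```

Run:
```python
from h import *
from station import ctrl
o=ctrl.get_obs(); d=ctrl.get_image("wrist"); cv2.imwrite("pics/w1.png",d["img"][:,:,::-1])
print(o["tool_pos"],o["tool_rot"],{k:v for k,v in d.items() if k!="img"})
np.save("w1.npy",np.r_[o["tool_pos"],o["tool_rot"]])
M=R.from_rotvec(o["tool_rot"]).as_matrix();p=np.load("p.npy")
print(M.T@(F2W(p,[[-.06,-.054,.148]])[0]-o["tool_pos"]))
```

```text
[ 0.54139954 -0.19179225  0.22019531] [ 3.12124888e+00  3.56581041e-01 -6.44362640e-04] {'fx': 371.64829954431775, 'fy': 371.64829954431775, 'cx': 317.5350372749976, 'cy': 242.1010830339941, 'mount': array([[-6.13428871e-04, -9.62089433e-01, -2.72733470e-01,
         6.79141772e-02],
       [ 9.99999803e-01, -6.25992189e-04, -4.09494290e-05,
         7.07940508e-04],
       [-1.31332009e-04, -2.72733442e-01,  9.62089628e-01,
        -1.22750975e-01],
       [ 0.00000000e+00,  0.00000000e+00,  0.00000000e+00,
         1.00000000e+00]])}
[ 0.00040581 -0.00027795  0.07219515]
```

View pics/w1.png

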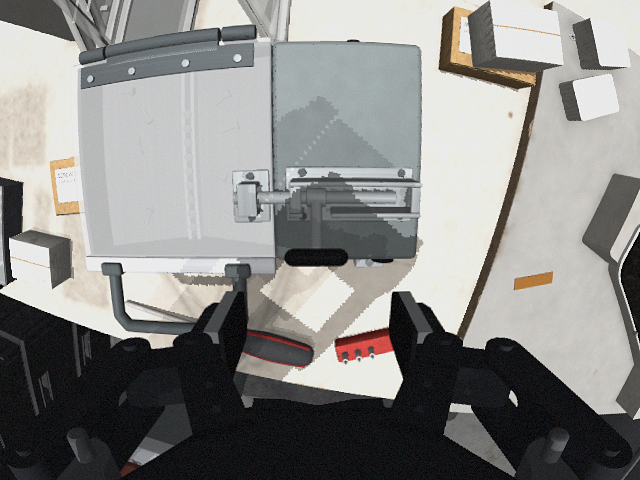

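The wrist view shows the grip bar at (316,257), spanning 285–348, the deck corners at (273,42), (420,44) and (416,262), and the lid's front-right corner at (274,272). I'll refine the pose from these.

```bash
cat >> h.py <<'E'
def projw(d,pose,P):
    M=R.from_rotvec(pose[3:]).as_matrix(); T=(np.asarray(P)-pose[:3])@M
    m=d["mount"]; C=(T-m[:3,3])@m[:3,:3]
    r=np.hypot(C[:,0],C[:,1]); a=np.arctan2(r,C[:,2])*d["fx"]/r
    return C[:,:2]*a[:,None]+[d["cx"],d["cy"]]
E
python3 - <<'E'
from h import *
from station import ctrl
d=ctrl.get_image("wrist"); w=np.load("w1.npy")
P=[[-.06,-.054,.143],[.075,-.125,.1],[-.075,-.125,.1],[.075,-.025,.1],[-.06,-.036,.143],[-.06,-.072,.143]]
uv=np.array([[316.5,257],[420,44],[416,262],[273,42],[285,257],[348,257]])
r=least_squares(lambda p:(projw(d,w,F2W(p,P))-uv).ravel(),np.load("p.npy"),loss="soft_l1")
p=r.x; print(p,np.degrees(p[2])); print((projw(d,w,F2W(p,P))-uv).round(1))
M=R.from_rotvec(w[3:]).as_matrix()
print("grip dt",M.T@(F2W(p,[P[0]])[0]-w[:3]),"bar",F2W(p,[[-.124,.05,.114]]), "feeder x in tool",M.T@[np.cos(p[2]),np.sin(p[2]),0])
np.save("p2.npy",p)
E
```

```text
[ 0.58977762 -0.12545365  0.22085192] 12.653882971116298
[[-0.4  1.2]
 [ 4.7 -1.3]
 [ 0.8 -2.6]
 [-0.2 -4.6]
 [-0.6  1. ]
 [-0.2  1.3]]
grip dt [ 0.00176787 -0.0001176   0.07719459] bar [[ 0.45783638 -0.10383165  0.114     ]] feeder x in tool [ 9.99977818e-01  6.64784520e-03 -4.12281188e-04]
```

>>> {"api": "servo_tool", "payload": {"increments": [[[6,0.2,0,2,0],[6,0.2,0,4,0],[6,0.2,0,6,0],[6,0.2,0,7.2,0],[6,0.2,0,7.5,0]]]}}

```text
t: 2.15
tool_pos: [0.5411, -0.1932, 0.1436]
tool_rot: [-3.121, -0.349, 0.004]
contact_force: [-0.1, 0.0, -0.2]
opening: 0.0602
grip_force: 0.0
```

>>> {"api": "servo_tool", "payload": {"increments": [[[4.5,0,0,0,0],[3,0,0,0,0],[3,0,0,0,0],[3,0,0,0,0],[3,0,0,0,0]]]}}

```text
t: 2.65
tool_pos: [0.5429, -0.193, 0.1466]
tool_rot: [3.12, 0.352, 0.001]
contact_force: [-4.1, -0.1, 5.0]
opening: 0.0336
grip_force: 24.8
```

Run:
```python
from h import *
from station import ctrl
o=ctrl.get_obs();print(o["tool_pos"],o["opening"],o["grip_force"],o["contact_force"])
d=ctrl.get_image("wrist"); cv2.imwrite("pics/w2.png",d["img"][:,:,::-1])
```

```text
[ 0.54294799 -0.19296027  0.1465538 ] 0.03359148951872218 24.804072082042694 [-4.09009851 -0.05700706  4.95997165]
```

View pics/w2.png

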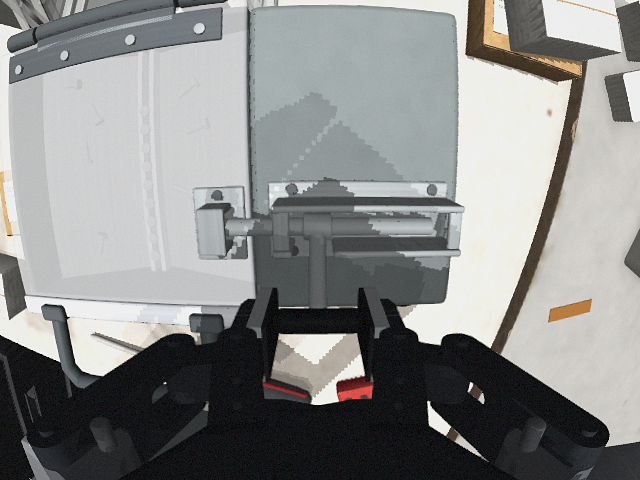

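The bar is held end to end (opening 33.6 mm, grip 25 N). Next I swing it up along the arc.

>>> {"api": "servo_tool", "payload": {"increments": [[[3,0.25,0,-0.25,0],[3,0.5,0,-0.48,0],[3,0.8,0,-0.7,0],[3,1.1,0,-0.9,0],[3,1.4,0,-1.07,0]]]}}

```text
t: 3.2
tool_pos: [0.5564, -0.1892, 0.1555]
tool_rot: [-3.122, -0.352, 0.0]
contact_force: [-1.5, -0.9, -1.1]
opening: 0.0332
grip_force: 25.0
```

>>> {"api": "servo_tool", "payload": {"increments": [[[3,0.35,0,-0.15,0],[3,0.7,0,-0.27,0],[3,1.1,0,-0.36,0],[3,1.5,0,-0.4,0],[3,1.8,0,-0.4,0]]]}}

```text
t: 3.7
tool_pos: [0.5744, -0.1851, 0.1604]
tool_rot: [-3.121, -0.353, -0.0]
contact_force: [-2.3, -0.7, 0.3]
opening: 0.0336
grip_force: 24.9
```

Run:
```python
from h import *
from station import ctrl
o=ctrl.get_obs();print(o["tool_pos"],o["opening"],o["grip_force"],o["contact_force"])
d=ctrl.get_image("wrist"); cv2.imwrite("pics/w3.png",d["img"][:,:,::-1])
```

```text
[ 0.57439207 -0.18505826  0.16036815] 0.03359973240495512 24.931392073631287 [-2.33855884 -0.67323209  0.31076141]
```

View pics/w3.png

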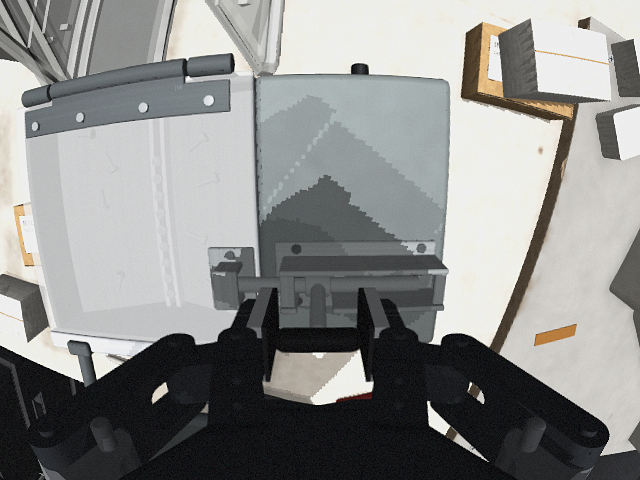

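Run:
```python
from h import *
from station import ctrl
o=ctrl.get_obs(); d=ctrl.get_image("wrist"); w=np.r_[o["tool_pos"],o["tool_rot"]]
p=np.load("p2.npy")
for a in (0,10,20,30,49):
    f=np.radians(a); print(a,projw(d,w,F2W(p,[[-.028-.042*np.sin(f),-.054,.1155+.042*np.cos(f)]])).round(1))
print(projw(d,w,F2W(p,[[-.028,-.054,.1155],[-.075,-.125,.1],[.075,-.125,.1]])))
M=R.from_rotvec(w[3:]).as_matrix();print(M.T@(F2W(p,[[-.028,-.054,.1575]])[0]-w[:3]))
```

```text
0 [[313.5 324.4]]
10 [[313.6 339.9]]
20 [[313.7 352.3]]
30 [[313.7 361.4]]
49 [[314.  369.9]]
[[314.39503976 283.26452887]
 [434.25550392 345.22409996]
 [455.33378049  78.01712133]]
[-0.00035166 -0.00083805  0.00287781]
```

The bar sits at v≈338 against 324 for upright, so it slipped and is about 10° short. I'll push 1 cm further to the stop.

>>> {"api": "servo_tool", "payload": {"increments": [[[3,0.3,0,0,0],[3,0.6,0,0,0],[3,0.9,0,0,0],[3,1.1,0,0,0],[3,1.1,0,0,0]]]}}

```text
t: 4.3
tool_pos: [0.5851, -0.1827, 0.1601]
tool_rot: [-3.122, -0.353, -0.001]
contact_force: [-0.6, 0.2, 0.0]
opening: 0.0298
grip_force: 0.0
```

Run:
```python
from h import *
from station import ctrl
o=ctrl.get_obs(); d=ctrl.get_image("wrist"); w=np.r_[o["tool_pos"],o["tool_rot"]]
p=np.load("p2.npy");print(o["contact_force"],o["tool_pos"])
for a in (0,5,10,20): 
    f=np.radians(a); print(a,projw(d,w,F2W(p,[[-.028-.042*np.sin(f),-.054,.1155+.042*np.cos(f)]])).round(1))
print(d["img"][290:400:3,316].sum(1)//3)
cv2.imwrite("pics/w4.png",cv2.resize(d["img"][230:410,200:440,::-1],None,fx=2,fy=2))
```

```text
[-0.56178721  0.23980235  0.0164467 ] [ 0.58509392 -0.18273414  0.16006665]
0 [[313.5 348.1]]
5 [[313.5 355.5]]
10 [[313.5 362.3]]
20 [[313.6 373.5]]
[ 65  81 100  88  96  75  73  74  73  74  72  75  73  74  75  79  72  72
  74  72  93  11   8  13  22  31  27  21   1 171 173 171 168 162 168 246
 237]
```

View pics/w4.png

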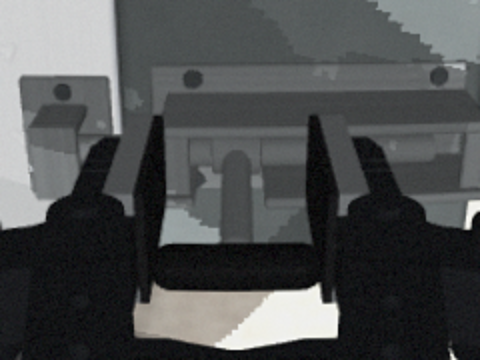

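The pads slipped off behind the bar: the opening is 29.8 mm with no grip force, and the bar stands about 10° short at v≈363. I'll open, re-centre on it and grip harder.

>>> {"api": "servo_tool", "payload": {"increments": [[[6,0,0,0,0],[6,0,0,0,0],[6,0,0,0,0],[6,-0.9,0,0.2,0],[6,-1.8,0,0.5,0]]], "newtons": 60}}

```text
t: 4.85
tool_pos: [0.5665, -0.1871, 0.155]
tool_rot: [3.122, 0.353, 0.0]
contact_force: [-0.6, 0.1, -0.3]
opening: 0.0603
grip_force: 0.0
```

>>> {"api": "servo_tool", "payload": {"increments": [[[4.5,0,0,0,0],[3,0,0,0,0],[3,0,0,0,0],[3,0,0,0,0],[3,0,0,0,0]]]}}

```text
t: 5.35
tool_pos: [0.5672, -0.1869, 0.1553]
tool_rot: [3.122, 0.352, 0.0]
contact_force: [-0.8, 0.0, 1.4]
opening: 0.0314
grip_force: 59.2
```

>>> {"api": "servo_tool", "payload": {"increments": [[[3,0.2,0,-0.03,0],[3,0.4,0,-0.06,0],[3,0.6,0,-0.06,0],[3,0.8,0,-0.06,0],[3,0.8,0,-0.06,0]]]}}

```text
t: 5.85
tool_pos: [0.5737, -0.1854, 0.1556]
tool_rot: [3.122, 0.353, -0.007]
contact_force: [-9.0, -1.3, 5.2]
opening: 0.0314
grip_force: 59.5
```

```bash
cat > k.py <<'E'
from h import *
from station import ctrl
o=ctrl.get_obs(); d=ctrl.get_image("wrist"); w=np.r_[o["tool_pos"],o["tool_rot"]]
p=np.load("p2.npy");print(o["contact_force"],o["tool_pos"],o["opening"],o["grip_force"])
for a in (0,5,10,20): 
    f=np.radians(a); print(a,projw(d,w,F2W(p,[[-.028-.042*np.sin(f),-.054,.1155+.042*np.cos(f)]])).round(1))
print(d["img"][270:400:3,316].sum(1)//3)
E
python3 k.py
```

```text
[-8.97460566 -1.25045251  5.19809961] [ 0.57373973 -0.18543559  0.15564216] 0.03143088105344524 59.54590201377869
0 [[312.9 327.8]]
5 [[313.  336.1]]
10 [[313.  343.6]]
20 [[313.1 356.2]]
[ 70  91 100  85  97  69  65  71  67  66  70  67  66  72  70  69  18   4
  15  22  24  24  23  23  32 102  74 239 238 187 166 170 166 168 175 169
 168 166 168 170 171 170 239 235]
```

Contact force is 9 N against the stop and the bar's centre is at v≈330, so the grip is upright. Now I draw the bolt.

>>> {"api": "servo_tool", "payload": {"increments": [[[3,-0.1,0.4,0,0],[3,-0.1,0.9,0,0],[3,-0.1,1.4,0,0],[3,-0.1,1.9,0,0],[3,-0.1,2.3,0,0]]]}}

```text
t: 6.4
tool_pos: [0.5787, -0.2078, 0.1557]
tool_rot: [-3.121, -0.352, 0.003]
contact_force: [-4.5, 0.3, 3.3]
opening: 0.0316
grip_force: 59.5
```

>>> {"api": "servo_tool", "payload": {"increments": [[[3,0,0.3,0,0],[3,0,0.6,0,0],[3,0,0.8,0,0],[3,0,0.9,0,0],[3,0,0.9,0,0]]]}}

```text
t: 6.9
tool_pos: [0.58, -0.2134, 0.1556]
tool_rot: [-3.114, -0.352, 0.006]
contact_force: [-8.2, 9.3, 8.2]
opening: 0.0315
grip_force: 59.9
```

Run:
```python
from h import *
from station import ctrl
o=ctrl.get_obs(); d=ctrl.get_image("wrist");print(o["contact_force"],o["tool_pos"],o["opening"],o["grip_force"])
cv2.imwrite("pics/w5.png",d["img"][:,:,::-1])
```

```text
[-8.181626    9.30058349  8.24537631] [ 0.58002686 -0.21335102  0.15557266] 0.031481560581037966 59.87840294837952
```

View pics/w5.png

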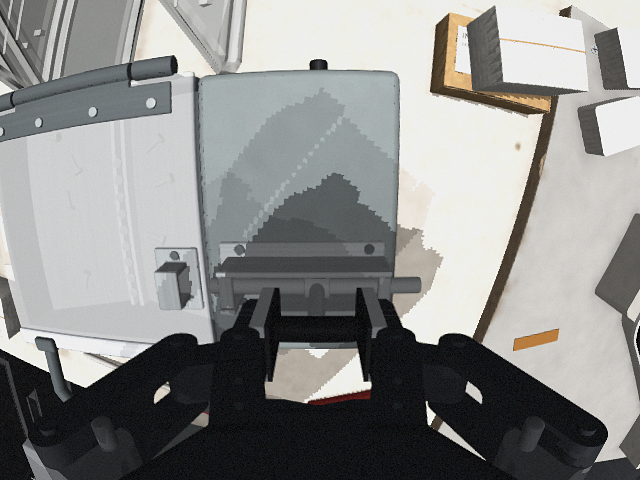

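The rod tip (215,285) is well clear of the keeper (175,285), the travel is at its stop and the grip is upright. Next I release and lift clear.

>>> {"api": "servo_tool", "payload": {"increments": [[[3,-0.2,-0.2,0,0],[6,-0.2,-0.2,0,0],[6,-0.2,-0.2,0,0],[6,-0.2,-0.2,0,0],[6,-0.2,-0.2,-2,0]]], "newtons": 40}}

```text
t: 7.45
tool_pos: [0.5771, -0.2143, 0.1722]
tool_rot: [-3.118, -0.351, 0.008]
contact_force: [0.0, 0.2, 0.0]
opening: 0.0597
grip_force: 0.0
```

>>> {"api": "servo_tool", "payload": {"increments": [[[6,0,0,-4,0],[6,0,0,-6.5,0],[6,0,0,-6.5,0]]]}}

```text
t: 7.75
tool_pos: [0.5811, -0.2164, 0.2464]
tool_rot: [3.116, 0.351, 0.013]
contact_force: [-0.3, -0.2, 0.7]
opening: 0.0601
grip_force: 0.0
```

Run:
```python
from h import *
from station import ctrl
o=ctrl.get_obs();print(o["q"],o["tool_pos"])
w=np.r_[o["tool_pos"],o["tool_rot"]];d=ctrl.get_image("wrist");p=np.load("p2.npy")
M=R.from_rotvec(w[3:]).as_matrix()
for pp in (p,np.load("p.npy")): print(M.T@(F2W(pp,[[-.124,.05,.118]])[0]-w[:3]))
for a in (0,10): 
    f=np.radians(a); print(a,projw(d,w,F2W(p,[[-.028-.042*np.sin(f),-.084,.1155+.042*np.cos(f)]])).round(1))
cv2.imwrite("pics/w6.png",d["img"][:,:,::-1])
```

```text
[-4.76431086e-01  3.76035980e-02  1.63504973e+00  1.37761566e-04
  1.45889919e+00  8.69817941e-01] [ 0.58113826 -0.21637683  0.24639248]
[-0.09613873 -0.13798617  0.12677367]
[-0.09792419 -0.1378818   0.12676047]
0 [[310.7 255.4]]
10 [[310.8 266.5]]
```

View pics/w6.png

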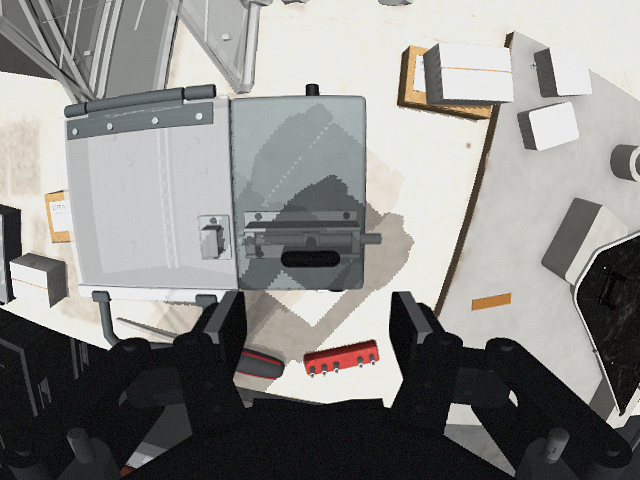

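Grip bar centre is at (310,258) against (311,255) predicted for upright, fully drawn. Now I go to the handle, turning −90° on the way.

>>> {"api": "servo_tool", "payload": {"increments": [[[6,-2,-2.8,0,-8.5],[6,-4,-5.6,0,-17],[6,-6,-8.4,0,-25.5],[6,-8,-11.1,0,-34],[5,-9.7,-13.8,0,-42.5]]]}}

```text
t: 8.3
tool_pos: [0.4515, -0.1011, 0.2383]
tool_rot: [-2.775, -1.466, 0.003]
contact_force: [-0.2, 0.4, 0.9]
opening: 0.05
grip_force: 0.0
```

>>> {"api": "servo_tool", "payload": {"increments": [[[4,0,0,0.5,-8.5],[3.2,0,0,1,-17],[3.2,0,0,1.5,-25.5],[3.2,0,0,2,-34],[3.2,0,0,3,-42.5]]]}}

```text
t: 8.8
tool_pos: [0.453, -0.102, 0.209]
tool_rot: [-2.056, -2.374, 0.0]
contact_force: [0.1, -0.4, -0.0]
opening: 0.0322
grip_force: 0.0
```

>>> {"api": "servo_tool", "payload": {"increments": [[[3.2,0,0,1,-5.3],[3.2,0,0,2,-5.3],[3.2,0,0,2,-5.3]]]}}

```text
t: 9.1
tool_pos: [0.4518, -0.1015, 0.1874]
tool_rot: [-1.951, -2.456, 0.002]
contact_force: [-0.2, -0.6, -0.5]
opening: 0.0321
grip_force: 0.0
```

Run:
```python
from h import *
from station import ctrl
o=ctrl.get_obs();print(o["q"],o["tool_pos"],o["opening"])
w=np.r_[o["tool_pos"],o["tool_rot"]];d=ctrl.get_image("wrist")
M=R.from_rotvec(w[3:]).as_matrix();print(M.round(3))
for f in("p","p2"):
    p=np.load(f+".npy")
    print(M.T@(F2W(p,[[-.124,.05,.118]])[0]-w[:3]), "fx",M.T@[np.cos(p[2]),np.sin(p[2]),0])
    print(projw(d,w,F2W(p,[[-.124,y,.114] for y in(.092,.05,.008)]+[[-.082,.126,.11]])).round(0).tolist())
cv2.imwrite("pics/w7.png",d["img"][:,:,::-1])
```

```text
[-3.82006507e-01 -3.01248982e-01  2.04165095e+00  5.31159668e-05
  1.40654447e+00 -6.09880423e-01] [ 0.45180052 -0.10152825  0.18742742] 0.03207426140811222
[[-0.226  0.974 -0.005]
 [ 0.974  0.226  0.002]
 [ 0.003 -0.004 -1.   ]]
[-0.00392155  0.0038762   0.06939932] fx [-0.00292355  0.99998619 -0.00436768]
[[327.0, 196.0], [326.0, 271.0], [326.0, 336.0], [405.0, 135.0]]
[-0.00382316  0.00566203  0.06939184] fx [-0.0070063   0.99996586 -0.00438028]
[[331.0, 196.0], [330.0, 270.0], [328.0, 336.0], [409.0, 135.0]]
```

View pics/w7.png

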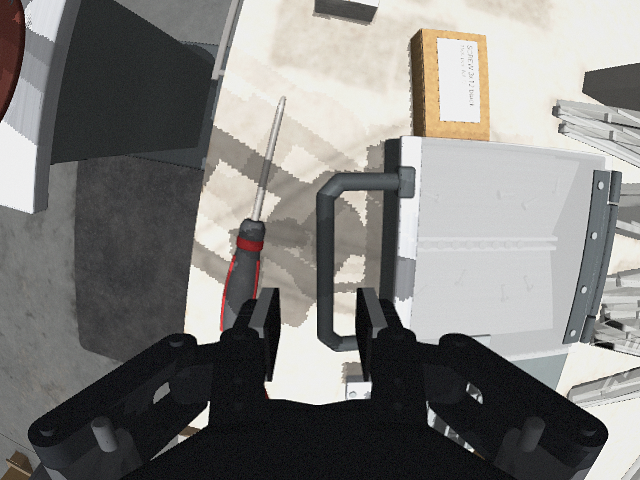

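The bar is at u≈326 (v 192–338), matching the prediction from the first fit. I descend with x −0.4, y +0.4, z +6.9 cm, then close.

>>> {"api": "servo_tool", "payload": {"increments": [[[3.2,-0.4,0.4,1,0],[3.2,-0.4,0.4,3,0],[3.2,-0.4,0.4,5,0],[3.2,-0.4,0.4,6.5,0],[3.2,-0.4,0.4,6.9,0]]]}}

```text
t: 9.65
tool_pos: [0.4572, -0.1047, 0.1194]
tool_rot: [-1.95, -2.459, 0.002]
contact_force: [-0.0, -1.3, -0.7]
opening: 0.0321
grip_force: 0.0
```

>>> {"api": "servo_tool", "payload": {"increments": [[[2,0,0,0,0],[0.5,0,0,0,0],[0.5,0,0,0,0],[0.5,0,0,0,0],[0.5,0,0,0,0]]]}}

```text
t: 10.15
tool_pos: [0.4569, -0.1056, 0.1219]
tool_rot: [-1.95, -2.46, 0.005]
contact_force: [-6.1, -2.0, 1.0]
opening: 0.0082
grip_force: 39.0
```

Run:
```python
from h import *
from station import ctrl
o=ctrl.get_obs();print(o["tool_pos"],o["contact_force"],o["opening"],o["grip_force"])
p=np.load("p.npy");print(F2W(p,[[-.124,.05,.114]]))
c=np.radians(np.arange(0,61,5)); a=c+np.arcsin(8/204)
y=20.4*(np.cos(a[0])-np.cos(a)); z=20.4*(np.sin(a)-np.sin(a[0]))
print(np.c_[np.degrees(c),y,-z].round(2))
```

```text
[ 0.4568616  -0.10559162  0.12190601] [-6.0636877  -2.00627704  1.01906956] 0.008187692476222355 38.96384596824646
[[ 0.45611891 -0.1043309   0.114     ]]
[[  0.     0.    -0.  ]
 [  5.     0.15  -1.77]
 [ 10.     0.45  -3.53]
 [ 15.     0.9   -5.25]
 [ 20.     1.5   -6.92]
 [ 25.     2.25  -8.54]
 [ 30.     3.13 -10.08]
 [ 35.     4.15 -11.55]
 [ 40.     5.28 -12.92]
 [ 45.     6.54 -14.18]
 [ 50.     7.89 -15.33]
 [ 55.     9.35 -16.36]
 [ 60.    10.88 -17.25]]
```

Bar gripped (opening 8.2 mm, 39 N). I start raising along the arc.

>>> {"api": "servo_tool", "payload": {"increments": [[[0.5,0,0.08,-1.07,0],[0.5,0,0.2,-2.12,0],[0.5,0,0.38,-3.18,0],[0.5,0,0.62,-4.22,0],[0.5,0,0.9,-5.25,0]]], "newtons": 50}}

```text
t: 10.65
tool_pos: [0.4649, -0.1037, 0.1746]
tool_rot: [-1.95, -2.459, 0.008]
contact_force: [-7.7, -3.1, -1.1]
opening: 0.0075
grip_force: 49.4
```

```bash
cat > c.py <<'E'
from h import *
from station import ctrl
import sys
o=ctrl.get_obs();p=np.load("p.npy")
c,s=np.cos(p[2]),np.sin(p[2])
L=(o["tool_pos"]-[p[0],p[1],0])@np.array([[c,-s,0],[s,c,0],[0,0,1]])
v=L-[.08,.05,.106]; print("feeder TCP",L.round(4),"r",np.hypot(v[0],v[2]).round(4),"ang",np.degrees(np.arctan2(v[2],-v[0]))-2.25)
print(o["contact_force"].round(1),o["wrist_torque"].round(2),o["opening"],o["grip_force"])
if len(sys.argv)>1:
    for n in("wrist","top","scene"): cv2.imwrite(f"pics/{sys.argv[1]}_{n}.png",ctrl.get_image(n)["img"][:,:,::-1])
E
python3 c.py a15
```

```text
feeder TCP [-0.1153  0.0487  0.1746] r 0.207 ang 17.09895372111749
[-7.7 -3.1 -1.1] [-0.58  1.49  0.06] 0.0075329118653476 49.37487602233887
```

>>> {"api": "servo_tool", "payload": {"increments": [[[0.5,0,0.33,-1.01,0],[0.5,0,0.7,-2.0,0],[0.5,0,1.13,-2.97,0],[0.5,0,1.6,-3.92,0],[0.5,0,2.13,-4.83,0]]]}}

```text
t: 11.3
tool_pos: [0.4855, -0.0988, 0.2237]
tool_rot: [-1.95, -2.458, 0.009]
contact_force: [-10.5, -2.1, 1.8]
opening: 0.0078
grip_force: 48.8
```

```bash
python3 c.py
```

```text
feeder TCP [-0.0941  0.0488  0.2237] r 0.2101 ang 31.809018414534187
[-10.5  -2.1   1.8] [-0.4   1.95  0.02] 0.00783715385668606 48.77525210380554
```

>>> {"api": "servo_tool", "payload": {"increments": [[[0.5,0,0.53,-0.89,0],[0.5,0,1.11,-1.75,0],[0.5,0,1.74,-2.57,0],[0.5,0,2.4,-3.35,0],[0.5,0,3.11,-4.1,0]]]}}

```text
t: 11.8
tool_pos: [0.517, -0.0914, 0.2656]
tool_rot: [-1.951, -2.46, 0.004]
contact_force: [-6.0, -0.8, 2.1]
opening: 0.0081
grip_force: 48.7
```

```bash
python3 c.py
```

```text
feeder TCP [-0.0618  0.0491  0.2656] r 0.2135 ang 46.13618607785323
[-6.  -0.8  2.1] [-0.2   1.31 -0.02] 0.008136294451490549 48.73892962932587
```

>>> {"api": "servo_tool", "payload": {"increments": [[[0.5,0,0.8,-0.66,0],[0.5,0,1.64,-1.27,0],[0.5,0,2.55,-1.85,0],[0.5,0,3.5,-2.4,0],[0.5,0,4.4,-2.85,0]]]}}

```text
t: 12.3
tool_pos: [0.5603, -0.0813, 0.2986]
tool_rot: [1.951, 2.46, -0.002]
contact_force: [-13.6, -0.9, 18.3]
opening: 0.0071
grip_force: 51.1
```

```bash
python3 c.py
python3 - <<'E'
from h import *
from station import ctrl
# lid-angle check: model edges (strip, plate sides, arms) against image edges
p=np.load("p.npy"); o=ctrl.get_obs(); w=np.r_[o["tool_pos"],o["tool_rot"]]
def lid(P,t): # lid-frame pts (rel. hinge) -> world
    return F2W(p,np.asarray(P)@R.from_rotvec([0,t,0]).as_matrix().T+[.08,.05,.106])
t=np.linspace(0,1,60)[:,None]
L=lambda a,b:np.array(a)*(1-t)+np.array(b)*t
lines=[L([-.162,y,.0],[-.02,y,0]) for y in(-.076,.076)]+[L([-.204,-.035,.013],[-.204,.035,.013]),L([-.204,-.035,.003],[-.204,.035,.003]),L([-.162,-.076,.0025],[-.162,.076,.0025])]
for n in("scene","top","wrist"):
    d=ctrl.get_image(n); g=cv2.GaussianBlur(cv2.cvtColor(d["img"],cv2.COLOR_RGB2GRAY),(0,0),1)
    e=cv2.distanceTransform(255-cv2.Canny(g,25,60),cv2.DIST_L2,3); s=[]
    for a in range(44,76,2):
        uv=[ (projw(d,w,lid(l,np.radians(a))) if n=="wrist" else proj(d,lid(l,np.radians(a)))).round().astype(int) for l in lines]
        uv=np.vstack(uv); k=(uv>=0).all(1)&(uv[:,0]<640)&(uv[:,1]<480)
        s.append(np.minimum(e[uv[k,1],uv[k,0]],6).mean() if k.any() else -1)
    print(n,dict(zip(range(44,76,2),np.round(s,2).tolist())))
E
```

```text
feeder TCP [-0.0173  0.0492  0.2986] r 0.2158 ang 60.95279198886737
[-13.6  -0.9  18.3] [0.03 2.41 0.08] 0.0071282709515727806 51.136674284935
scene {44: 2.119999885559082, 46: 1.940000057220459, 48: 1.8799999952316284, 50: 1.8600000143051147, 52: 1.7300000190734863, 54: 1.3300000429153442, 56: 0.9800000190734863, 58: 0.8399999737739563, 60: 1.090000033378601, 62: 1.2899999618530273, 64: 1.6399999856948853, 66: 1.7899999618530273, 68: 2.1500000953674316, 70: 2.799999952316284, 72: 3.200000047683716, 74: 3.390000104904175}
top {44: 2.430000066757202, 46: 2.390000104904175, 48: 2.5799999237060547, 50: 2.75, 52: 2.859999895095825, 54: 2.7899999618530273, 56: 2.740000009536743, 58: 2.4800000190734863, 60: 2.259999990463257, 62: 2.690000057220459, 64: 3.4200000762939453, 66: 4.039999961853027, 68: 4.389999866485596, 70: 4.519999980926514, 72: 4.599999904632568, 74: 4.590000152587891}
wrist {44: 3.8299999237060547, 46: 3.619999885559082, 48: 2.619999885559082, 50: 3.0, 52: 3.680000066757202, 54: 2.940000057220459, 56: 2.3299999237060547, 58: 3.369999885559082, 60: 3.130000114440918, 62: 3.0299999713897705, 64: 3.640000104904175, 66: 3.940000057220459, 68: 3.75, 70: 4.159999847412109, 72: 4.320000171661377, 74: 4.519999980926514}
```

>>> {"api": "servo_tool", "payload": {"increments": [[[0.5,0,0,0,0],[0.5,0,0,0,0],[0.5,0,0,0,0]]]}}

```text
t: 12.75
tool_pos: [0.5608, -0.0812, 0.2989]
tool_rot: [1.949, 2.459, 0.001]
contact_force: [-10.3, 1.5, 15.5]
opening: 0.0073
grip_force: 50.7
```

```bash
python3 c.py
python3 - <<'E'
from station import ctrl
o=ctrl.get_obs();print(o["dq"].round(4),o["effort"].round(1))
E
```

```text
feeder TCP [-0.0168  0.0492  0.2989] r 0.2158 ang 61.10326956224028
[-10.3   1.5  15.5] [0.15 1.82 0.13] 0.007273455132295264 50.66645801067352
[-0.0013 -0.0002  0.0032  0.0008 -0.0009  0.0005] [  0.2 -23.6 -32.2   0.6  -2.9   0.1]
```

Stable, at roughly 59°. The tool carries a 15 N radial preload, so I'll ease the command along the lid's outward direction and watch the force.

>>> {"api": "servo_tool", "payload": {"increments": [[[0.5,0,0,-0.1,0],[0.5,0,0,-0.2,0],[0.5,0,0,-0.3,0],[0.5,0,0,-0.3,0],[0.5,0,0,-0.3,0]]]}}

```text
t: 13.25
tool_pos: [0.5609, -0.0812, 0.299]
tool_rot: [1.95, 2.46, 0.001]
contact_force: [-5.8, -0.6, 7.7]
opening: 0.0076
grip_force: 49.8
```

```bash
python3 c.py
```

```text
feeder TCP [-0.0167  0.0492  0.299 ] r 0.2159 ang 61.13488193707787
[-5.8 -0.6  7.7] [0.   1.03 0.11] 0.007557730484855237 49.8211544752121
```

>>> {"api": "servo_tool", "payload": {"increments": [[[0.5,0,0.08,-0.1,0],[0.5,0,0.16,-0.2,0],[0.5,0,0.16,-0.3,0],[0.5,0,0.16,-0.3,0],[0.5,0,0.16,-0.3,0]]]}}

```text
t: 13.75
tool_pos: [0.5624, -0.0808, 0.2999]
tool_rot: [1.951, 2.461, 0.0]
contact_force: [-4.7, -0.4, 7.3]
opening: 0.0074
grip_force: 49.8
```

```bash
python3 c.py
python3 - <<'E'
from h import *
from station import ctrl
t=np.linspace(0,1,120)[:,None]
L=lambda a,b:np.array(a)*(1-t)+np.array(b)*t
lines=[L([-.16,y,z],[-.02,y,z]) for y in(-.076,.076) for z in(0,.005)]+[L([-.162,-.076,.0025],[-.162,.076,.0025])]
A=np.arange(52,68,1.)
for n in("scene","top"):
    d=ctrl.get_image(n); g=cv2.GaussianBlur(cv2.cvtColor(d["img"],cv2.COLOR_RGB2GRAY),(0,0),1)
    e=cv2.distanceTransform(255-cv2.Canny(g,25,60),cv2.DIST_L2,5)
    for f in("p","p2"):
        p=np.load(f+".npy"); s=[]
        for a in A:
            uv=np.vstack([proj(d,F2W(p,l@R.from_rotvec([0,np.radians(a),0]).as_matrix().T+[.08,.05,.106])) for l in lines]).round().astype(int)
            s.append(np.minimum(e[uv[:,1],uv[:,0]],8).mean())
        print(n,f,A[np.argmin(s)],np.round(s,1).tolist())
E
```

```text
feeder TCP [-0.0152  0.0492  0.2999] r 0.216 ang 61.59729899543395
[-4.7 -0.4  7.3] [-0.08  0.96  0.1 ] 0.0074431590168234285 49.752012491226196
scene p 58.0 [2.299999952316284, 2.0, 1.600000023841858, 1.2999999523162842, 1.100000023841858, 1.0, 0.8999999761581421, 1.0, 1.2000000476837158, 1.399999976158142, 1.7000000476837158, 1.899999976158142, 2.200000047683716, 2.5, 2.5999999046325684, 2.5999999046325684]
scene p2 57.0 [2.0999999046325684, 1.7000000476837158, 1.399999976158142, 1.100000023841858, 1.0, 1.0, 1.100000023841858, 1.2000000476837158, 1.399999976158142, 1.600000023841858, 1.899999976158142, 2.0999999046325684, 2.4000000953674316, 2.5999999046325684, 2.700000047683716, 2.5999999046325684]
top p 55.0 [3.4000000953674316, 3.4000000953674316, 3.4000000953674316, 3.4000000953674316, 3.4000000953674316, 3.5, 3.5999999046325684, 3.5999999046325684, 3.700000047683716, 3.9000000953674316, 4.199999809265137, 4.400000095367432, 4.699999809265137, 4.900000095367432, 5.099999904632568, 5.199999809265137]
top p2 54.0 [3.4000000953674316, 3.4000000953674316, 3.4000000953674316, 3.4000000953674316, 3.5, 3.5, 3.5, 3.5999999046325684, 3.799999952316284, 4.0, 4.300000190734863, 4.5, 4.800000190734863, 5.0, 5.099999904632568, 5.199999809265137]
```

Kinematics give 59.9° and the scene-edge fit about 58–59°. I'll add a slight unload and hold, then check it stays still.

>>> {"api": "servo_tool", "payload": {"increments": [[[0.5,0,0,-0.1,0],[0.5,0,0,-0.2,0],[0.5,0,0,-0.2,0],[0.5,0,0,-0.2,0],[0.5,0,0,-0.2,0]]]}}

```text
t: 14.35
tool_pos: [0.5624, -0.0808, 0.2999]
tool_rot: [1.952, 2.461, -0.0]
contact_force: [-2.3, -0.5, 2.1]
opening: 0.0078
grip_force: 49.3
```

>>> {"api": "servo_tool", "payload": {"increments": [[[0.5,0,0,0,0],[0.5,0,0,0,0],[0.5,0,0,0,0],[0.5,0,0,0,0],[0.5,0,0,0,0]]]}}

```text
t: 14.85
tool_pos: [0.5624, -0.0808, 0.2999]
tool_rot: [1.952, 2.461, -0.0]
contact_force: [-2.1, -2.3, 2.5]
opening: 0.0075
grip_force: 49.3
```

```bash
python3 c.py
```

```text
feeder TCP [-0.0152  0.0493  0.2999] r 0.216 ang 61.6058985878776
[-2.1 -2.3  2.5] [-0.36  0.45  0.09] 0.007526233562107703 49.293622970581055
```

Still and firmly held, so I hand it in.

```bash
python3 -c "
from station import ctrl
print(ctrl.finish_job())"
```

```text
the job is handed in; nothing more can be done
None
```

The grip is upright, the bolt is fully drawn, and the lid is held still at about 60° by its handle (59.9° from the arm pose, about 58° from a rough camera check); the job is handed in with 15 s on the clock.

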